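# Index the vial carousel and slide the sampling probe over the open vial

### The job

Get the tester ready to draw the next sample: first turn the vial carousel counter-clockwise by one place until it clicks in, which brings the open vial with the orange ring into the probe's line; then slide the blue grip on the sloping console along its track until the tip of the probe stands over the middle of that vial's mouth, and let go. Do not touch the delicate probe itself, and leave the bottles and other things around where they are.

Things in the scene. Friction and masses are not known exactly. Their poses are not given: they have to be found in the camera images.
- console: White-and-grey sampler console, fixed, 240 wide along its y (the track), x from -55 to +120; origin on the table under the panel's middle. It stands about a quarter turn round: its panel looks to the robot's right. The panel slopes 33 degrees, rising towards console +x (normal (-0.545, 0, 0.839) in the console frame); its middle is 95 above the table at x = 0.
- guard_edge (a point): Middle of the lower front edge (aluminium strip) of the clear splash guard over the panel: 215 above the table, at console x = -5. The guard reaches from there 122 back (console +x), 240 wide, 9 thick at the edge. It leaves no room for a vertical gripper at the slide grip.
- carriage (a joint): Position in m of the slide grip along the track: 0 is the -y end of the track, 0.15 the +y end. Light friction, stays where it is left.
- carriage_top (a point): Centre of the outer end face of the blue slide grip with a white line: a block 20 wide along the track (console y), 20 up the slope, standing 44 out of the panel along its normal. Take it across its 20 mm width with the tool leaning as the panel does.
- probe: Slender steel sampling probe carried by the slide grip (delicate: not to be touched). A bracket under 10 high goes from the foot of the grip 45 up the slope to an 8 dia rod that rises to 150 above the table, runs back (console +x) under the guard to x = 175, and bends down at its end. Origin at table height, at console x = 0 and the grip's y.
- probe_tip (a point): Lower tip of the probe, 5 dia, 100 above the table, at console x = 175, level with the grip along console y. It moves with the grip.
- carousel: Fixed base of the vial carousel, behind the console (its axis at console x = 240); origin on its axis at table height. On it a white rotor disc of 170 dia with six vials of 24 dia on a circle of 65 radius; five have white caps, tops 89 above the table.
- rotor (a joint): Angle in rad of the carousel rotor, counter-clockwise from above; an over-centre click holds it against a stop at 0 (present place) and at 1.047 (next place, 60 degrees on). It snaps into the nearer one when let go; torque about 0.12 N m.
- rotor_grip (a point): On the rotor's axis, 128 above the table, in the middle of the carousel's black bar handle. The bar is 52 long, 14 thick, from 104 to 140 above the table; its long direction points at -30 degrees (about z) from the x axis of this point, which turns with the rotor.
- vial_mouth (a point): Centre of the mouth of the one uncapped clear vial (orange ring at its foot), 86 above the table, opening 20 dia. At the next place of the rotor it lies exactly on the line along which the probe tip travels.
- beaker: Bystander: open glass beaker, 52 dia x 62 high; origin at the centre of its underside.
- tablet_jar: Bystander: amber jar with white cap, 48 dia x 60 high; origin at the centre of its underside.
- spatula: Bystander: lab spatula 150 long with blue handle, lying flat; origin at the centre of its underside.
- dish: Bystander: white dish, 80 dia x 16 high; origin at the centre of its underside.
- reagent_bottle: Bystander: clear bottle with blue cap, 66 dia x 150 high; origin at the centre of its underside.
- sample_bottle: Bystander: amber bottle with red cap, 56 dia x 110 high; origin at the centre of its underside.
- notebook: Bystander: closed blue notebook, 140 x 100 x 14; origin at the centre of its underside.
Not all that is in view belongs to the job. What is shaped like the carousel but green or turquoise is not meant.

How it is judged:
By the outcome, as a careful person would: the job done as asked, in the order asked, and still so for the second after the job is handed in, with the robot touching nothing.
It also fails if it takes over 48 s, if anything falls off the work surface, if the arm or the gripper's body presses on something with over 40 N, if the wrist force passes 120 N, or if a joint passes its speed limit or range.

### The arm

A 7-joint arm with a two-finger parallel gripper is mounted at the origin on the work surface. World frame = base frame: x ahead of the robot, y to its left, z up, the work surface at z = 0. Lengths are in m, angles in rad, forces in N, time in s.
With the tool pointing down it reaches from about 0.425 to 0.925 m from the base axis. Payload 6.8 kg.
Tool frame: the origin (TCP) lies on the front face of the gripper's body, between the roots of the fingers; the fingertips stand 73 mm ahead of it and the grasp point (between the pads) lies 54 mm ahead of it (env.nose_length is the distance from the TCP to the fingertips, in m); z points along the fingers, y is the line along which they close (so a half turn about z gives the same grasp; the last joint's range is limited). The gripper opens to 85 mm and grips with 20 to 120 N. Pads are 22 mm wide; open, the fingers measure 114 mm over their backs; the gripper's body (76 mm by 85 mm) begins 54 mm behind the grasp point. The pads swing forward as they close: fully open they stand 13 mm farther back than shut.
Start: joints at [1.098, 0.477, 0.022, 1.555, -0.011, 1.109, -0.083], TCP at [0.241, -0.631, 0.304] pointing down, gripper open.
Joint ranges: [-2.96, 2.96], [-0.34, 2.1], [-1.41, 1.46], [0.24, 2.44], [-1.37, 4.51], [0.17, 1.92], [-2.96, 2.96]. Speed limits (rad/s): [2.39, 2.39, 3.14, 3.14, 3.14, 3.14, 3.14].

### API

Orientations are given as a unit quaternion [w, x, y, z].
In Python, from cell import env, kin, camera, calibration, job gives the robot as it stands. The module is installed in compiled form; this text tells all that it offers. Calls block until the motion is done:
- env.reach(position, orientation): joint-space move of the TCP to a pose.
- env.movel(position, velocity=0.15, rot=None, stop_force=None): straight line of the TCP; rot=None keeps the orientation; velocity is the mean speed in m/s. With stop_force (N) it stops when the force on the tool has changed by that much, and returns True; else False.
- env.goto_joints(angles): joint-space move.
- env.grip(opening, f_grip=None): finger opening in m; f_grip is the grip in N (None keeps the last); returns when the fingers have stopped.
- env.dwell(seconds).
- kin.inverse_kinematics(position, orientation): joint angles nearest the present ones, or None.
- env.get_state(): the state.
- camera(name): name is "scene" or "top"; returns (picture, depth): 480x640x3 uint8, blue, green, red; 480x640 float32, m along the optical axis (not along the pixel's ray), 0 where there is no reading.
- calibration(name): a dict with "fx", "fy", "cx", "cy" (pixels), "rvec" (rotation vector, rad) and "tvec" (3), from world to camera coordinates, as OpenCV has them. Camera axes: x right, y down, z forward; pixel columns grow to the right and rows downward; lengths in m; the calibration is good to about 2 mm. A picture is of the moment at which its call begins. calibration takes no time and is no camera call.
A pose or a line that the arm cannot do raises env.PlanningError and nothing moves.
- job.job_done(): hands the job in; it is judged then, once.
The state is a dict: "time": time; "qpos": joint angles; "joint_velocities": joint speeds; "joint_torque": joint torques, N m; "tcp_pos": TCP position; "orientation": TCP orientation; "force": force on the tool from outside, world axes, zero at the start; "torque": the same for the moment, N m; "opening": finger opening in m; "gripper_force": force on a finger pad.
Only numpy, scipy, OpenCV 4.12 (cv2) and the standard library are available. Lean on these libraries where they do the work, as an engineer would, in place of code of your own. Each camera call takes 0.05 s, during which the arm holds its last target. There are 200 camera calls.

## Working session

There is one attempt and no reset: what is moved stays moved. The work goes in short steps, each a Python script; the robot and the scene stay as the last script left them, time stands still between calls to the robot, and variables do not carry over. Pictures are saved under pics/ and viewed, at most 10 in all, crops included, and the job is handed in when it is done.

```bash
mkdir -p pics; cat > h.py <<'E'
import numpy as np, cv2
from scipy.spatial.transform import Rotation as R
from cell import env, kin, camera, calibration, job
def cloud(name):
    im,d=camera(name); c=calibration(name)
    v,u=np.mgrid[0:480,0:640]
    P=np.stack([(u-c['cx'])/c['fx']*d,(v-c['cy'])/c['fy']*d,d],-1)
    M=cv2.Rodrigues(np.array(c['rvec'],float))[0]
    W=(P-np.array(c['tvec']).ravel())@M
    W[d==0]=np.nan
    return im,d,W
def proj(name,p):
    c=calibration(name);K=np.array([[c['fx'],0,c['cx']],[0,c['fy'],c['cy']],[0,0,1]])
    return cv2.projectPoints(np.atleast_2d(np.array(p,float)),np.array(c['rvec'],float),np.array(c['tvec'],float),K,None)[0][:,0]
E
python3 - <<'E'
from h import *
for n in("scene","top"):
    im,d,W=cloud(n); cv2.imwrite(f"pics/{n}0.png",im); np.savez(f"{n}0.npz",im=im,W=W)
    print(n,calibration(n))
E
```

```text
scene {'fx': 448.4671855614948, 'fy': 448.4671855614948, 'cx': 315.2590528564778, 'cy': 238.53844936436775, 'rvec': array([ 2.47333185,  0.59001954, -0.18806784]), 'tvec': array([-0.50181767, -0.11323968,  1.22218383])}
top {'fx': 438.46467562630176, 'fy': 438.46467562630176, 'cx': 316.58221664368693, 'cy': 236.9331632178158, 'rvec': array([ 2.14042931, -2.19670911,  0.14176195]), 'tvec': array([0.0167531 , 0.53598936, 1.10146899])}
```

View pics/scene0.png

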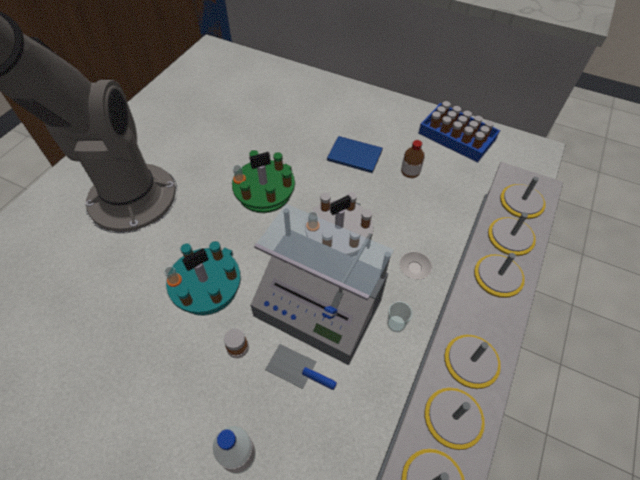

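View pics/top0.png

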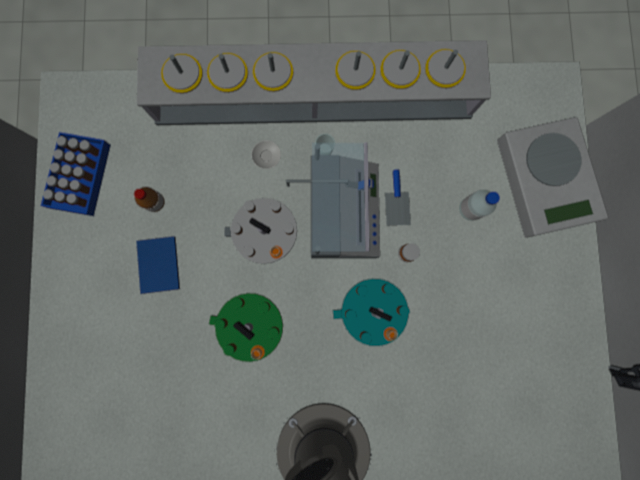

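```bash
python3 - <<'E'
from h import *
s=np.load("top0.npz");im,W=s['im'],s['W']
for n,b in(("top",(220,120,400,275)),("scene",(225,170,425,365))):
    i=np.load(n+"0.npz")['im'];x0,y0,x1,y1=b
    cv2.imwrite(f"pics/{n}crop.png",cv2.resize(i[y0:y1,x0:x1],None,fx=4 if n=="top" else 3,fy=4 if n=="top" else 3,interpolation=cv2.INTER_CUBIC))
for uv in[(264,230),(258,225),(277,252),(340,150),(340,200),(372,185),(372,245),(372,160),(300,183),(330,183),(288,183),(365,200),(365,250),(320,160),(315,140)]:
    print(uv,W[uv[1],uv[0]].round(3))
# handle & caps
reg=np.zeros((480,640),bool);reg[190:272,222:305]=1
h=reg&(W[...,2]>.13)&(W[...,2]<.15);print("handle",h.sum(),W[h].mean(0))
p=W[h][:,:2];u,sv,vt=np.linalg.svd(p-p.mean(0));print("dir",np.degrees(np.arctan2(vt[0,1],vt[0,0])),np.ptp((p-p.mean(0))@vt[0]))
c=reg&(W[...,2]>.083)&(W[...,2]<.094);n,l,st,ce=cv2.connectedComponentsWithStats(c.astype(np.uint8))
for k in range(1,n):
    if st[k,4]>5:print(st[k,4],ce[k].round(),np.mean(W[l==k],0).round(4))
# panel from scene: fit plane normals
s=np.load("scene0.npz");im,W=s['im'],s['W']
reg=np.zeros((480,640),np.uint8);cv2.fillPoly(reg,[np.array([(268,282),(262,300),(340,335),(350,318)])],1)
P=W[reg>0];P=P[~np.isnan(P[:,0])]
for _ in range(5):
    m=np.median(P,0) if _==0 else P.mean(0);n=np.linalg.svd(P-m)[2][2];n*=np.sign(n[2]);e=(P-m)@n;P=P[abs(e)<max(.002,1.5*e.std())]
print("panel",len(P),m,n,np.degrees(np.arctan2(-n[1],-n[0])),e.std())
E
```

```text
(264, 230) [0.543 0.127 0.14 ]
(258, 225) [0.555 0.141 0.141]
(277, 252) [0.498 0.104 0.047]
(340, 150) [ 0.705 -0.051  0.223]
(340, 200) [ 0.594 -0.047  0.22 ]
(372, 185) [ 0.646 -0.131  0.132]
(372, 245) [ 0.508 -0.134  0.073]
(372, 160) [ 0.746 -0.153  0.001]
(300, 183) [0.686 0.043 0.004]
(330, 183) [ 0.632 -0.026  0.22 ]
(288, 183) [0.655 0.069 0.136]
(365, 200) [ 0.591 -0.1    0.228]
(365, 250) [ 0.483 -0.097  0.223]
(320, 160) [ 0.683 -0.006  0.223]
(315, 140) [0.784 0.001 0.064]
handle 137 [0.55658634 0.13781446 0.14036691]
dir -121.77754618719834 0.05268373588364131
81 [248. 205.] [0.614  0.1695 0.0895]
82 [275. 205.] [0.6125 0.1042 0.0895]
87 [235. 227.] [0.5585 0.2027 0.0891]
82 [288. 227.] [0.5556 0.0734 0.0893]
89 [248. 250.] [0.5014 0.1719 0.0894]
12 [273. 247.] [0.5069 0.1108 0.0862]
11 [276. 253.] [0.4937 0.1027 0.0867]
panel 1239 [ 0.59376108 -0.11898504  0.08336085] [-0.01419374 -0.57608882  0.81726386] 88.5886258971935 0.001064845243719764
```

View pics/topcrop.png

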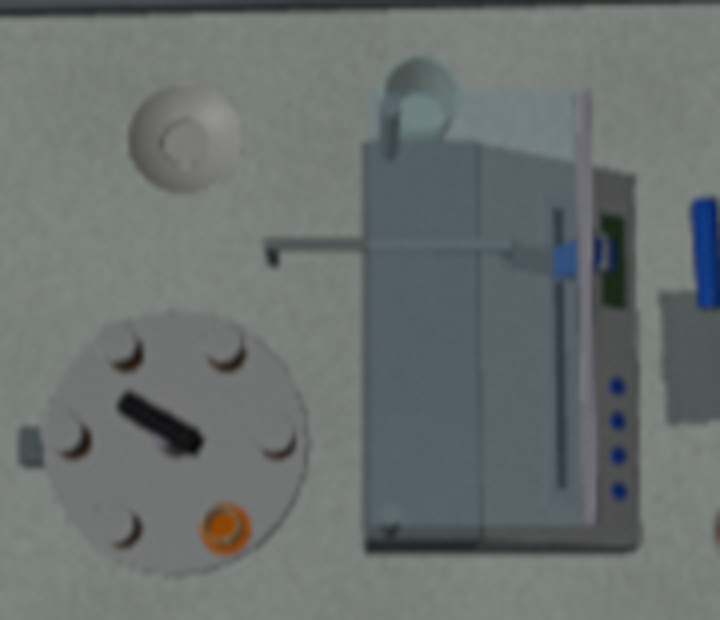

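View pics/scenecrop.png

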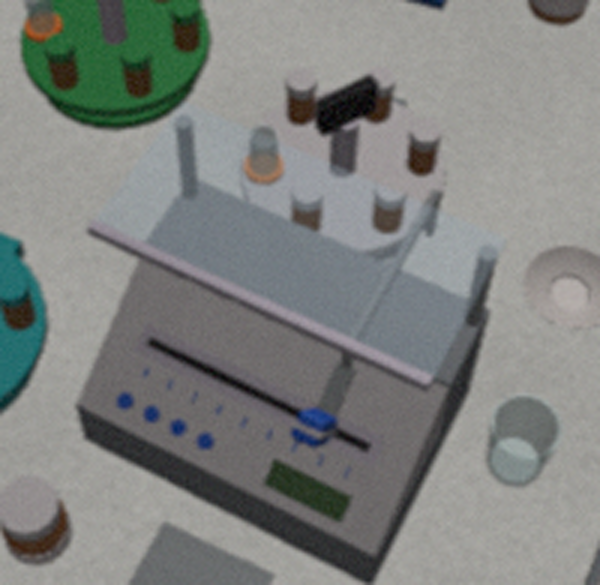

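```bash
cat >> h.py <<'E'
yaw=np.radians(88.7);ex=np.array([np.cos(yaw),np.sin(yaw),0]);ey=np.array([-np.sin(yaw),np.cos(yaw),0]);ez=np.array([0,0,1.])
A=np.array([.557,.138,0]); O=A-.24*ex   # console frame with y=0 at carousel axis
C=np.stack([ex,ey,ez])
n=-.545*ex+.839*ez
def con(W): return (W-O)@C.T
def quat(z,y):
    z=z/np.linalg.norm(z);x=np.cross(y,z);q=R.from_matrix(np.stack([x,y,z],1)).as_quat();return q[[3,0,1,2]]
def qdown(deg): a=np.radians(deg);return quat(-ez,np.array([np.cos(a),np.sin(a),0]))
QG=[quat(-n,ey),quat(-n,-ey)]
def pgrip(s,h,up=0): # TCP so that grasp point is h above panel on the grip axis, s along track
    return O+np.array([0,0,.095])+s*ey+n*(h+.054)+up*(.839*ex+.545*ez)
def blue(name,im,W):
    hsv=cv2.cvtColor(im,cv2.COLOR_BGR2HSV);c=con(W)
    return (hsv[...,0]>100)&(hsv[...,0]<130)&(hsv[...,1]>120)&(c[...,0]>-.045)&(c[...,0]<.03)&(c[...,1]>-.2)&(c[...,1]<.15)&(c[...,2]>.07)&(c[...,2]<.16),c
E
python3 - <<'E'
from h import *
for n_ in("scene","top"):
    s=np.load(n_+"0.npz");im,W=s['im'],s['W'];m,c=blue(n_,im,W)
    d=c-np.array([0,0,.095]);h=d@np.array([-.545,0,.839]);up=d@np.array([.839,0,.545])
    m&=h>.012
    print(n_,m.sum(),"s",np.percentile(c[m][:,1],[2,10,50,90,98]).round(4),"h",np.percentile(h[m],[5,50,95]).round(4),"up",np.percentile(up[m],[5,50,95]).round(4),np.argwhere(m).mean(0))
    # panel height offset check
    r=(abs(h)<.01)&(abs(up)<.05)&(c[...,1]>-.08)&(c[...,1]<.05); print("panel h",np.median(h[r]))
    t=(c[...,0]>.125)&(c[...,0]<.185)&(c[...,2]>.09)&(c[...,2]<.165)&(c[...,1]<-.07)&(c[...,1]>-.15)
    print("rod",t.sum(),c[t].mean(0).round(4) if t.any() else"",c[t][:,0].max() if t.any() else "")
    # guard edge
    g=(c[...,2]>.2)&(c[...,2]<.235)&(abs(c[...,0])<.05);print("guard",g.sum(),np.percentile(c[g],[2,50,98],axis=0).round(3).tolist())
s=np.load("top0.npz");
def ik(p,q): 
    r=kin.inverse_kinematics(p,q);return None if r is None else np.round(r,2)
for a in(-31.3,28.7,148.7,-151.3):print(a,ik(A+[0,0,.18],qdown(a)),ik(A+[0,0,.4],qdown(a)))
for k in(0,1):
    for s_ in(-.1,0):
        for h in(.034,.15):print(k,s_,h,ik(pgrip(s_,h),QG[k]))
E
```

```text
scene 85 s [-0.1122 -0.1116 -0.1035 -0.0959 -0.0941] h [0.0206 0.041  0.0448] up [-0.0062  0.0071  0.0112] [311.15294118 329.09411765]
panel h -0.0009880309741585524
rod 23 [ 0.1714 -0.1036  0.1509] 0.1785445467379817
guard 3883 [[-0.004, -0.373, 0.206], [0.024, -0.039, 0.22], [0.049, 0.565, 0.231]]
top 13 s [-0.1081 -0.1067 -0.1009 -0.0942 -0.0937] h [0.0421 0.0441 0.0458] up [-0.0091 -0.0059  0.0068] [182.76923077 371.15384615]
panel h 0.0009023651271066535
rod 84 [ 0.1554 -0.1014  0.1497] 0.1787218648968755
guard 2928 [[-0.003, -0.17, 0.216], [0.023, -0.044, 0.221], [0.049, 0.518, 0.228]]
-31.3 [ 0.18  0.56 -0.7   1.87  0.46  0.88 -1.29] [ 0.3   0.34 -0.82  1.64  0.26  1.28 -1.12]
28.7 [ 0.21  0.57 -0.75  1.87  0.49  0.89 -0.27] [ 0.3   0.34 -0.84  1.64  0.26  1.28 -0.08]
148.7 [ 0.48  0.79 -1.19  1.85  0.83  1.1   1.56] [ 0.51  0.46 -1.18  1.63  0.44  1.35  1.87]
-151.3 [-1.08  0.73  1.06  1.95 -0.8   0.95 -2.26] [-1.26  0.48  1.29  1.73 -0.48  1.3  -2.5 ]
0 -0.1 0.034 [ 0.24  0.72  0.15  1.59 -0.71  1.16 -2.41]
0 -0.1 0.15 [ 0.28  0.66  0.22  1.47 -0.66  1.37 -2.45]
0 0 0.034 [ 0.29  0.6   0.12  1.83 -0.7   1.08 -2.31]
0 0 0.15 [ 0.33  0.52  0.2   1.7  -0.63  1.3  -2.36]
1 -0.1 0.034 [ 0.71  0.79 -0.58  1.56 -0.19  1.04  0.33]
1 -0.1 0.15 [ 0.75  0.71 -0.54  1.43 -0.22  1.26  0.36]
1 0 0.034 [ 0.82  0.67 -0.61  1.79 -0.23  0.95  0.43]
1 0 0.15 [ 0.87  0.58 -0.56  1.66 -0.27  1.19  0.46]
```

```bash
python3 - <<'E'
from h import *
s=env.get_state();p=np.array(s['tcp_pos'])
env.movel(p+[0,0,.11],velocity=.3)
env.reach(A+[0,0,.36],qdown(-31.3))
env.grip(.05,25)
print(env.movel(A+[0,0,.18],velocity=.2,stop_force=15))
env.grip(0,25)
s=env.get_state();print(s['time'],s['qpos'],s['opening'],s['tcp_pos'],s['force'],s['gripper_force'])
for a in(-31.3,-1,28.7,148.7):print(a,kin.inverse_kinematics(A+[0,0,.18],qdown(a)))
im,_=camera("scene");cv2.imwrite("pics/a.png",im)
E
```

```text
False
5.4417 [ 0.22919567  0.57876789 -0.77002635  1.86806715  0.50743701  0.90068332
 -1.3312009 ] 0.013649742235191373 [0.5568983  0.13847904 0.1809879 ] [-3.85150368 -1.2227924   5.37441387] 27.652408182621002
-31.3 [ 0.22909688  0.58013913 -0.76892295  1.86841106  0.50832504  0.89966612
 -1.33109809]
-1 [ 0.30839612  0.62539183 -0.88800942  1.8635251   0.5959588   0.94269545
 -0.87212403]
28.7 [ 0.37795242  0.6778962  -1.00068686  1.85943987  0.68192875  0.99297307
 -0.42063725]
148.7 [ 0.54708152  0.92817209 -1.36408729  1.85041759  0.97544863  1.24156058
  1.46282977]
```

View pics/a.png

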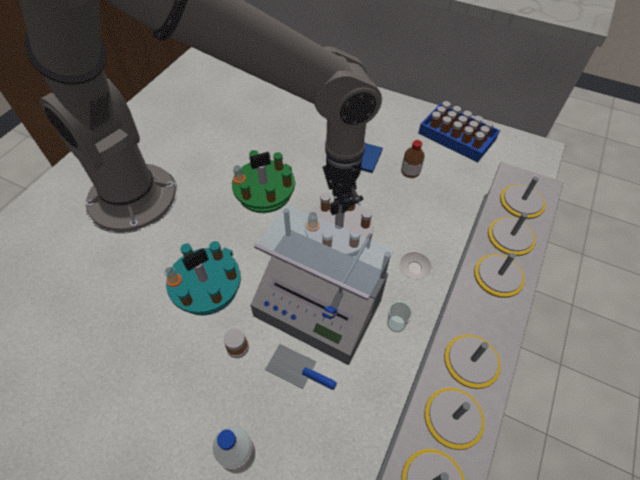

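The gripper holds the black bar of the white carousel (pixel 345,200). Next I turn the last joint by 60°.

```bash
python3 - <<'E'
from h import *
q0=np.array(env.get_state()['qpos'])
for a in(20,40,59.5):
    q=q0.copy();q[6]+=np.radians(a);env.goto_joints(q)
    s=env.get_state();print(s['time'],np.degrees(s['qpos'][6]-q0[6]),np.round(s['torque'],2),np.round(s['force'],1),s['opening'])
env.grip(.05);env.dwell(.2)
p=np.array(env.get_state()['tcp_pos']);env.movel([p[0],p[1],.36],velocity=.25)
im,d,W=cloud("top");cv2.imwrite("pics/b.png",cv2.resize(im[120:275,220:400],None,fx=4,fy=4,interpolation=cv2.INTER_CUBIC))
reg=np.zeros((480,640),bool);reg[190:272,222:305]=1
c=reg&(W[...,2]>.083)&(W[...,2]<.094);n_,l,st,ce=cv2.connectedComponentsWithStats(c.astype(np.uint8))
for k in range(1,n_):
    if st[k,4]>5:print(st[k,4],ce[k].round(),np.mean(W[l==k],0).round(4))
im,d,W=cloud("scene");cv2.imwrite("pics/b2.png",im)
print(env.get_state()['time'],env.get_state()['qpos'])
for k in(0,1):
    for s_ in(-.102,0):
        for h in(.034,.15):
            r=kin.inverse_kinematics(pgrip(s_,h),QG[k]);print(k,s_,h,None if r is None else np.round(r,2))
E
```

```text
5.9167 19.794185975541634 [ 0.19  0.12 -0.05] [-0.6  0.5 -1.2] 0.013692885047302664
6.3417 39.69481818721474 [0.17 0.42 0.02] [-2.6  0.7  0.3] 0.013654494371249758
6.7667 59.16997229369872 [0.07 0.93 0.14] [-5.5  0.2  1.9] 0.013434039023943021
8.375 [ 0.32873662  0.38822623 -0.87923225  1.69408169  0.31576219  1.21218256
 -0.13496873]
0 -0.102 0.034 [-0.27  1.02  1.05  1.63 -1.26  1.61 -2.04]
0 -0.102 0.15 [-0.17  0.91  1.06  1.5  -1.13  1.71 -2.12]
0 0 0.034 [-0.2   0.78  0.85  1.87 -1.06  1.38 -1.99]
0 0 0.15 [-0.2   0.77  1.06  1.74 -1.01  1.62 -2.  ]
1 -0.102 0.034 [ 0.81  0.84 -0.75  1.54 -0.03  1.04  0.21]
1 -0.102 0.15 [ 0.87  0.77 -0.75  1.41 -0.07  1.25  0.25]
1 0 0.034 [ 0.95  0.74 -0.8   1.78 -0.07  0.94  0.28]
1 0 0.15 [ 1.03  0.65 -0.81  1.65 -0.11  1.18  0.32]
```

View pics/b2.png

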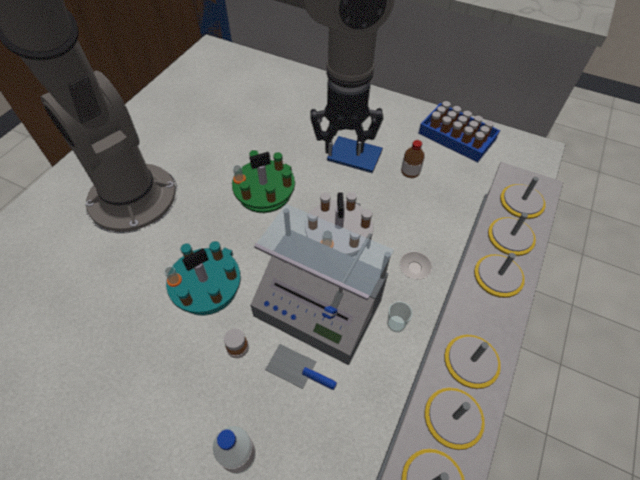

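```bash
python3 - <<'E'
from h import *
p=np.array(env.get_state()['tcp_pos']);env.movel([p[0],p[1],.43],velocity=.25)
env.reach(pgrip(-.102,.30,-.003),QG[1])
print(env.get_state()['time'])
im,d,W=cloud("top");m,c=blue("top",im,W);np.savez("top1.npz",im=im,W=W)
reg=np.zeros((480,640),bool);reg[190:272,222:305]=1
cc=reg&(W[...,2]>.083)&(W[...,2]<.094);n_,l,st,ce=cv2.connectedComponentsWithStats(cc.astype(np.uint8))
for k in range(1,n_):
    if st[k,4]>5:print(st[k,4],ce[k].round(),np.mean(W[l==k],0).round(4))
im2,_=camera("scene")
cv2.imwrite("pics/c.png",np.hstack([cv2.resize(im[120:275,220:400],(465,400)),cv2.resize(im2[150:350,220:387],(334,400))]))
E
```

```text
10.3583
85 [249. 205.] [0.6136 0.1694 0.0894]
80 [275. 205.] [0.6124 0.1042 0.0897]
87 [235. 227.] [0.5584 0.2032 0.0891]
26 [288. 227.] [0.5559 0.0733 0.087 ]
86 [248. 250.] [0.5015 0.1717 0.0893]
84 [274. 250.] [0.5003 0.1072 0.0894]
```

View pics/c.png

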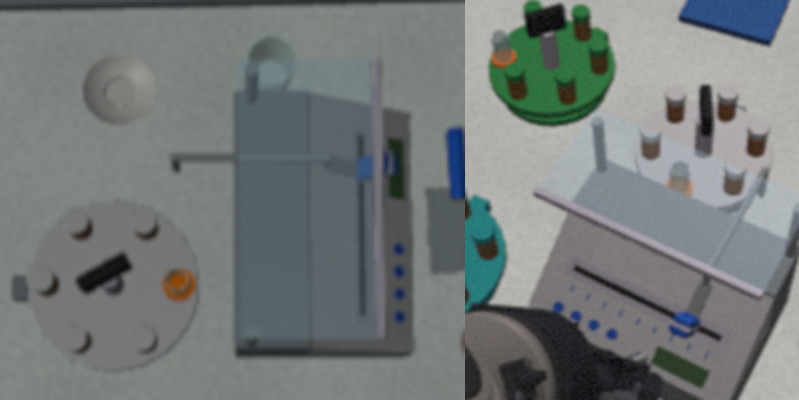

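The orange-ring vial now stands at its next place (crop pixel 180,285), and the grip (375,165) hasn't moved. Next is the slide grip.

```bash
python3 - <<'E'
from h import *
print(env.get_state()['opening'])
env.movel(pgrip(-.102,.075,-.003),velocity=.25)
im2,_=camera("scene");cv2.imwrite("pics/d.png",cv2.resize(im2[220:400,200:440],None,fx=3,fy=3))
p,st=env.get_state()['tcp_pos'],env.get_state()
print(st['time'],np.round(p-pgrip(-.102,.075,-.003),4),np.round(st['force'],1))
E
```

```text
0.04993281735504719
11.5583 [ 0.0008 -0.0012  0.0015] [-0.  -0.5  0.9]
```

View pics/d.png

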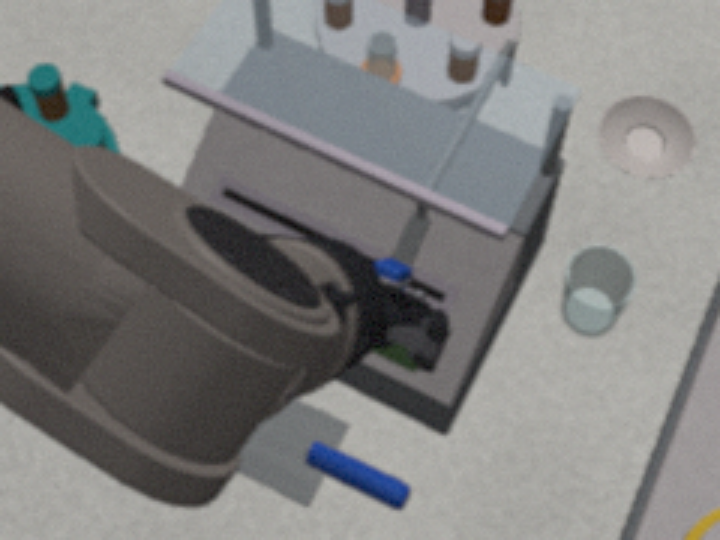

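The blue grip (392,268) lies just ahead of and between the open fingers. I'll descend, take it and slide it.

```bash
python3 - <<'E'
from h import *
print(env.movel(pgrip(-.102,.034,-.003),velocity=.1,stop_force=8))
env.grip(0,25)
s=env.get_state();print(s['time'],s['opening'],s['gripper_force'],np.round(s['force'],1),np.round(con(s['tcp_pos']),4))
if .017<s['opening']<.024:
    print(env.movel(pgrip(0,.034,-.003),velocity=.06,stop_force=25)); env.dwell(.2)
    s=env.get_state();print(s['time'],np.round(s['force'],1),np.round(con(s['tcp_pos']),4))
    im,d,W=cloud("top");np.savez("top2.npz",im=im,W=W);c=con(W)
    t=(c[...,0]>.125)&(c[...,0]<.185)&(c[...,2]>.12)&(c[...,2]<.165)&(abs(c[...,1])<.03)
    print("rod",t.sum(),c[t].mean(0).round(4))
    im2,_=camera("scene")
    cv2.imwrite("pics/e.png",np.hstack([cv2.resize(im[170:290,220:340],(400,400),interpolation=cv2.INTER_CUBIC),cv2.resize(im2[170:290,280:400],(400,400),interpolation=cv2.INTER_CUBIC)]))
E
```

```text
False
12.4833 0.019361766108295816 27.90818452835083 [-2.  -1.9  3.1] [-0.0511 -0.1023  0.1679]
False
14.5333 [ 0.3 -4.4  6.6] [-0.0509 -0.0003  0.1678]
rod 75 [ 0.1531 -0.0003  0.1527]
```

View pics/e.png

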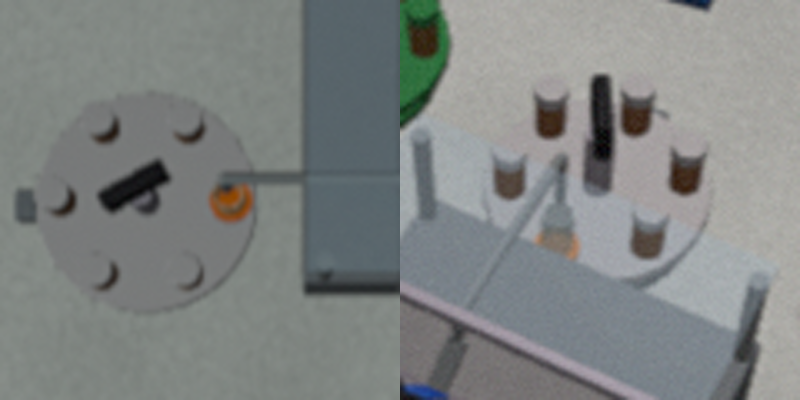

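```bash
python3 - <<'E'
from h import *
env.grip(.045);env.dwell(.1)
env.movel(pgrip(0,.16,-.003),velocity=.15)
for nm in("top","scene"):
    im,d,W=cloud(nm);c=con(W)
    t=(c[...,0]>.125)&(c[...,0]<.185)&(c[...,2]>.135)&(c[...,2]<.165)&(abs(c[...,1])<.03)
    print("rod",t.sum(),c[t].mean(0).round(4),np.median(c[t],0).round(4))
    v=(c[...,0]>.155)&(c[...,0]<.195)&(c[...,2]>.08)&(c[...,2]<.1)&(abs(c[...,1])<.03);print(nm,"vial/tip",v.sum(),c[v].mean(0).round(4))
    k=np.linalg.norm(c[...,:2]-[.24,0],axis=-1);h=(k<.04)&(c[...,2]>.12)&(c[...,2]<.15);print("handle",c[h].mean(0).round(4))
    m,_=blue(nm,im,W);dd=c-np.array([0,0,.095]);m&=(dd@np.array([-.545,0,.839])>.012);print("grip",m.sum(),np.percentile(c[m][:,1],[2,50,98]).round(4) if m.any() else "")
    if nm=="scene":cv2.imwrite("pics/f.png",im)
print(env.get_state()['time'],env.get_state()['force'])
E
```

```text
rod 73 [ 0.1525 -0.0003  0.1538] [ 0.1535 -0.0003  0.154 ]
top vial/tip 22 [0.1761 0.0033 0.0853]
handle [0.2393 0.0007 0.1385]
grip 12 [-0.0059 -0.0001  0.0064]
rod 22 [ 0.172  -0.0028  0.1508] [ 0.1733 -0.0028  0.1522]
scene vial/tip 0 [nan nan nan]
handle [ 0.2363 -0.0029  0.1362]
grip 82 [-0.0115 -0.0045  0.006 ]
16.1917 [0.92890647 0.31554792 0.58288367]<stdin>:8: RuntimeWarning: Mean of empty slice.
  ret = um.true_divide(
```

View pics/f.png

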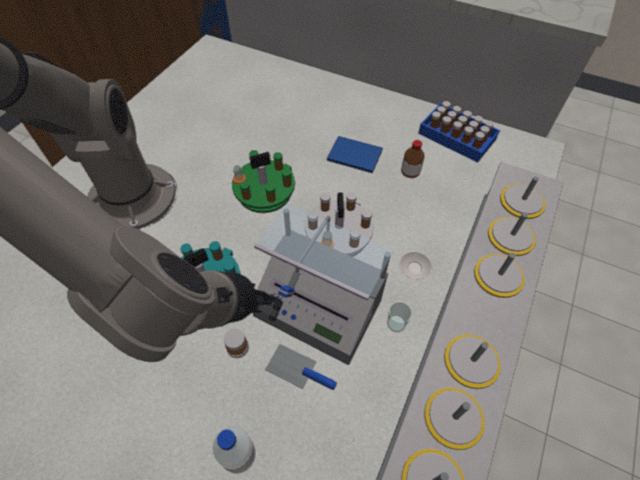

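```bash
python3 -c "
from h import *
print(job.job_done())"
```

```text
the job is handed in; nothing more can be done
None
```

I turned the carousel one place counter-clockwise until it clicked in, then slid the blue grip until the probe tip stood over the orange-ring vial, within about 1 mm by the top camera. I let go and handed the job in at about 16 s on the robot's clock, with the robot touching nothing.

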